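# Clip the order tag on the snap hook and ring the call bell

## Task

The orange order is ready: clip the orange pick-up tag onto the snap hook of the tag stand by pushing its eye down past the sprung gate, and let go so that it hangs freely inside the hook with the gate closed behind it. Only once it hangs there, press the plunger of the call bell fully down to its stop and let it come back up. Leave the other tags and the other things on the counter where they are.

Things in the scene. Friction and masses are not known exactly. Their poses are not given: they have to be found in the camera images.
- tag_orange_grip (a point): Centre of the orange plastic block of the pick-up tag to clip on (45 g or so, loose, lying flat at the start). The block is 64 mm long (x), 32 mm wide (y), 14 mm thick (z); this point is at half thickness, 7 mm above the counter at the start. Its x axis points along the block towards the steel eye ring. Grasp it across its 32 mm width.
- tag_orange_eye (a point): Centre of the hole of the orange tag's steel eye ring, 50 mm from the block's centre along the tag's +x, in the block's mid-plane; same axes as the block, the hole's axis is z. Ring of 5 mm round wire, 26 mm inside and 36 mm outside diameter, fixed rigidly to the block by a small lug.
- tag_blue_grip (a point): Centre of the block of the blue tag, the same shape as the orange one. Leave it alone.
- tag_green_grip (a point): Centre of the block of the green tag, the same shape as the orange one. Leave it alone.
- stand: White tag stand with the snap hook, fixed. Origin under its round foot (110 mm across, 12 mm high); z up. 12 mm post 30 mm from the centre at +x, ball top 225 mm high. The hook is a J of 6 mm dark steel wire in the stand's x-z plane, opening upward: from the post it dips to a low point, then rises to an upright free tip 30 mm from the centre at -x.
- hook_tip (a point): Top end of the hook's upright free tip, 201 mm above the counter; stand axes (+x towards the post, 60 mm away). To clip on: ring level, tip up through its hole, block on the far side of the tip from the post (tag x along stand x). Ring 3 mm off-centre away from the post and pushed to 58 mm below this point is past the gate and just above the bend.
- hook_seat (a point): Lowest point of the hook's J on the wire's axis, 130 mm above the counter, 25 mm from the tip's axis towards the post; stand axes. A hung tag has its eye's centre about 10 mm below this point and its block pointing down.
- gate (a joint): Angle of the red gate, a 5 mm rod closing the hook's mouth 15 mm below the tip's top, hinged near the post 50 mm from the tip; its free end meets the tip's inner side. 0 closed (level), grows as it is pushed down, to 1.25. 1 to 2 N of the ring opens it; when the ring is 25 to 38 mm below the closed gate it slips past the end and the gate springs shut above it.
- bell_top (a point): Top centre of the brass plunger head of the call bell (fixed to the counter; steel dome 76 mm across on a black foot 86 mm across). The head is 20 mm across, its top 62 mm above the counter when up; z up. Pressed straight down.
- plunger (a joint): How far the bell's plunger is pressed: 0 up, 0.006 m at the stop; about 4 N holds it at the stop and it springs back.
- mug: White mug, 80 mm across, 92 mm high, handle at its +y; origin under its centre. Leave it alone.
- bowl: Blue bowl, 130 mm across, 55 mm high; origin under its centre. Leave it alone.
- salt: White shaker, 42 mm across, 84 mm high; origin under its centre. Leave it alone.
- pepper: Dark wooden shaker, 42 mm across, 84 mm high; origin under its centre. Leave it alone.
- spoon_grip (a point): Grip of a spoon lying on the counter on the robot's side. Leave it alone.
- tag_orange: The whole orange tag (block and ring); origin on the underside, below the block's centre, 7 mm from it.
Things that resemble listed ones, but are neither listed nor needed, are in the scene too. Of the things that look like the tag_orange, take the one that is farthest to the robot's right at the start. Leave any purple look-alike of the part that bears bell_top alone.

How it is judged:
By the outcome, as a careful person would: the job done as asked, in the order asked, and still so for the second after the job is handed in, with the robot touching nothing.
It also fails if it takes over 51 s, if anything falls off the work surface, if the arm or the gripper's body presses on something with over 40 N, if the wrist force passes 120 N, or if a joint passes its speed limit or range.

## Robot

A 6-joint arm with a two-finger parallel gripper is mounted at the origin on the work surface. World frame = base frame: x ahead of the robot, y to its left, z up, the work surface at z = 0. Lengths are in m, angles in rad, forces in N, time in s.
With the tool pointing down it reaches from about 0.375 to 0.975 m from the base axis. Payload 3.8 kg.
Tool frame: the origin (TCP) lies between the finger pads; the fingertips stand env.finger_overhang ahead of it and the grasp point (between the pads) lies 8 mm behind it (env.finger_overhang is the distance from the TCP to the fingertips, in m); z points along the fingers, y is the direction in which the jaws open and shut (so a half turn about z gives the same grasp; the last joint's range is limited). The gripper opens to 88 mm and grips with 3 to 60 N. Pads are 18 mm wide; open, the fingers measure 123 mm over their backs; the gripper's body (75 mm by 187 mm) begins 45 mm behind the grasp point.
Start: joints at [-1.334, 0.264, 1.604, -0, 1.274, -0.037], TCP at [0.183, -0.65, 0.25] pointing down, gripper open.
Joint ranges: [-2.63, 2.63], [-0.94, 2.18], [0.31, 2.57], [-1.31, 4.45], [0, 2.66], [-2.55, 2.55]. Speed limits (rad/s): [2.57, 2.57, 3.14, 3.14, 3.14, 3.14].

## Interface

Orientations are given as a unit quaternion [x, y, z, w].
In Python, from rig import env gives the robot as it stands.
- The arm moves only by the tool arm_command, never from a script. Its argument "deltas" is a list of rows, each a list of 2 entries, a list of its own where there are three numbers: the shift along the tool's x, y, z in cm, then the turn about the tool's z in degrees. A call has 1 to 12 rows; each row is the pose to reach, as a shift and turn from the pose commanded when the call began, along the tool's axes at that moment; what a row does not reach only later rows make up. A row lasts 1/8 s, in which the tool goes at most 62.5 mm and 10.7 degrees, less where a joint would pass 70% of its speed; a pose out of reach is approached as far as the arm can. A call with a gripper value outside its range is refused whole. "gripper" is the closure, from 0 (fully open) to 1 (shut), set as the call begins (left out, the last holds). The fingers move at their own pace and stop on an object; "force" is the grip in N (left out, the last holds). Time passes only in rows, so rows that repeat a pose let the fingers close. It gives the time, the measured TCP pose, the force and the opening at its end, in the units of the state.
- env.get_obs(): the state, without advancing time (a new reading comes with each control period).
- env.snapshot(name): name is "scene" or "side" or "wrist"; returns (picture, depth): 400x640x3 uint8, red, green, blue; 400x640 float32, m along the optical axis (not along the pixel's ray), 0 where there is no reading.
- env.calibration(name): a dict with "fx", "fy", "cx", "cy" (pixels), "position" and "rotation" of the camera in the world. Camera axes: x right, y up, looking along -z (the intrinsics and any distortion apply to the point x, -y, -z); pixel columns grow to the right and rows downward; lengths in m; the calibration is good to about 2 mm. A picture is of the moment at which its call begins: read the wrist's pose just before it. calibration takes no time and is no camera call; for the wrist camera it gives the pose at the moment of the call.
- env.job_done(): hands the job in, once; it reports no verdict.
The state is a dict: "clock": time; "qpos": joint angles; "dq": joint speeds; "joint_torque": joint torques, N m; "eef_pos": TCP position; "tcp_rot": TCP orientation; "wrist_force": force on the tool from outside, world axes, zero at the start; "moment": the same for the moment, N m; "opening": opening from 0.0 (shut) to 1.0 (fully open).
Only numpy, scipy, OpenCV 4.12 (cv2) and the standard library are available. Lean on these libraries where they do the work, as an engineer would, in place of code of your own. Each camera call takes 0.05 s, during which the arm holds its last target.

## Working session

There is one attempt and no reset: what is moved stays moved. The work goes in short steps, Python scripts to look and compute and a tool call to move; the robot and the scene stay as the last step left them, time stands still between calls to the robot, and variables do not carry over. Pictures are saved under pics/ and viewed, and the job is handed in when it is done.

Besides the shell and the picture viewer there is one more tool, called after ">>>" as name(argument=value, ...) on one line, values as JSON. arm_command: Moves the arm, as the interface text tells. Its arguments: {"type":"object","properties":{"deltas":{"type":"array","items":{"type":"array"}},"gripper":{"type":"number"},"force":{"type":"number"}},"required":["deltas"]}

```bash
ls; mkdir -p pics
cat > h.py <<'E'
from rig import env
import numpy as np, cv2
def snap(n,f):
    c=env.calibration(n); p,d=env.snapshot(n)
    cv2.imwrite(f'pics/{f}.png',p[:,:,::-1]); np.savez(f'pics/{f}.npz',p=p,d=d,**{k:np.array(c[k]) for k in c if not isinstance(c[k],str)})
    return p,d,c
def load(f):
    z=np.load(f'pics/{f}.npz'); return z['p'],z['d'],z
def ray(c,u,v):
    R=np.array(c['rotation']); 
    return np.array(c['position']),R@np.array([(u-c['cx'])/c['fx'],-(v-c['cy'])/c['fy'],-1.])
def onz(c,u,v,z):
    o,r=ray(c,u,v); return o+r*(z-o[2])/r[2]
def dep(c,d,u,v):
    o,r=ray(c,u,v); return o+r*d[int(v),int(u)]
def proj(c,P):
    q=np.array(c['rotation']).T@(np.array(P)-np.array(c['position']))
    return c['cx']+c['fx']*q[0]/-q[2], c['cy']-c['fy']*q[1]/-q[2]
E
python3 - <<'E'
from h import *
print(env.get_obs(), env.finger_overhang)
for n in("scene","side","wrist"):
    p,d,c=snap(n,n+"0"); print(n,c)
print(env.get_obs()['clock'])
E
```

```text
pics
{'clock': 0.0, 'qpos': array([-1.33391405e+00,  2.64709074e-01,  1.60533787e+00, -1.40808829e-05,
        1.27371162e+00, -3.68890386e-02]), 'dq': array([-0.00134267,  0.00021821,  0.00040456,  0.00097112, -0.00019213,
       -0.00241598]), 'joint_torque': array([ 4.18931613e-04, -5.02106917e+01, -3.56874561e+01,  7.26740761e-02,
        2.94197851e-02, -2.06858685e-04]), 'eef_pos': array([ 0.18233825, -0.64920421,  0.2484372 ]), 'tcp_rot': array([ 9.90644915e-01,  1.36460540e-01, -1.14807520e-04, -1.07687220e-03]), 'wrist_force': array([-0.03835081,  1.56012093,  0.56688751]), 'moment': array([-0.02084663, -0.03066582,  0.02989744]), 'opening': 1.000533425203694} 0.011
scene {'fx': 439.52399833820425, 'fy': 439.52399833820425, 'cx': 318.0258326245634, 'cy': 199.6869066217634, 'position': array([1.26013037, 0.471442  , 0.85348398]), 'rotation': array([0.19971225, 0.36841342, 0.80077716, 0.42795152])}
side {'fx': 481.6513442727408, 'fy': 481.6513442727408, 'cx': 308.6611040494647, 'cy': 200.01036773806405, 'position': array([0.39722986, 1.30733246, 0.91326794]), 'rotation': array([-0.02890043,  0.49031588,  0.86850835, -0.06669598])}
wrist {'fx': 359.49851332059865, 'fy': 359.49851332059865, 'cx': 316.7589192072983, 'cy': 191.5694362788693, 'position': array([ 0.24916048, -0.63035637,  0.38363903]), 'rotation': array([-0.10708517,  0.08219527, -0.59862377,  0.78957349])}
0.15
```

Rotation is a quaternion; fix helper and view.

```bash
python3 - <<'E'
s=open('h.py').read()
s=s.replace("R=np.array(c['rotation']); ","R=RT(c['rotation'])").replace("np.array(c['rotation']).T","RT(c['rotation']).T")
s=s.replace("def snap","from scipy.spatial.transform import Rotation\ndef RT(q): return Rotation.from_quat(np.array(q)).as_matrix()\ndef snap")
open('h.py','w').write(s)
E
cat h.py | head -20
```

```text
from rig import env
import numpy as np, cv2
from scipy.spatial.transform import Rotation
def RT(q): return Rotation.from_quat(np.array(q)).as_matrix()
def snap(n,f):
    c=env.calibration(n); p,d=env.snapshot(n)
    cv2.imwrite(f'pics/{f}.png',p[:,:,::-1]); np.savez(f'pics/{f}.npz',p=p,d=d,**{k:np.array(c[k]) for k in c if not isinstance(c[k],str)})
    return p,d,c
def load(f):
    z=np.load(f'pics/{f}.npz'); return z['p'],z['d'],z
def ray(c,u,v):
    R=RT(c['rotation'])
    return np.array(c['position']),R@np.array([(u-c['cx'])/c['fx'],-(v-c['cy'])/c['fy'],-1.])
def onz(c,u,v,z):
    o,r=ray(c,u,v); return o+r*(z-o[2])/r[2]
def dep(c,d,u,v):
    o,r=ray(c,u,v); return o+r*d[int(v),int(u)]
def proj(c,P):
    q=RT(c['rotation']).T@(np.array(P)-np.array(c['position']))
    return c['cx']+c['fx']*q[0]/-q[2], c['cy']-c['fy']*q[1]/-q[2]
```

View pics/scene0.png

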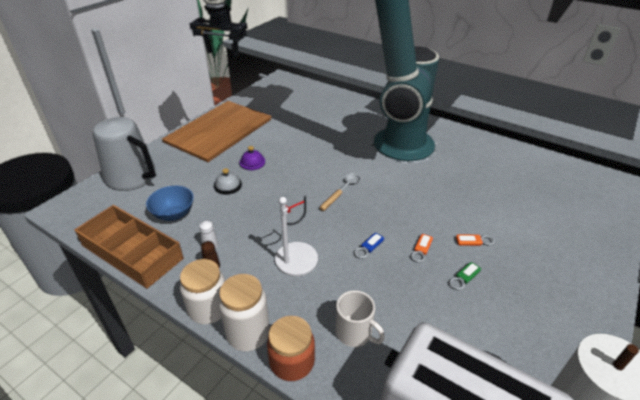

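View pics/side0.png

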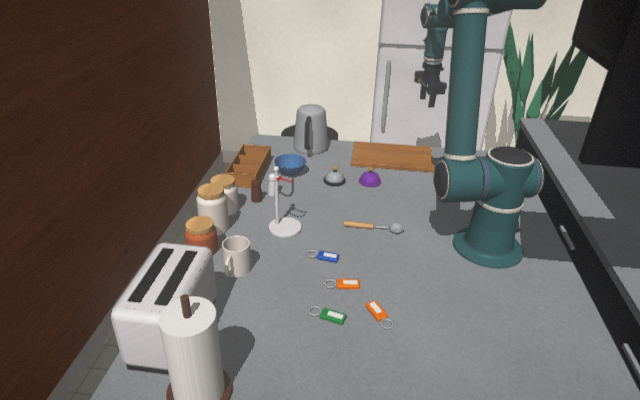

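View pics/wrist0.png

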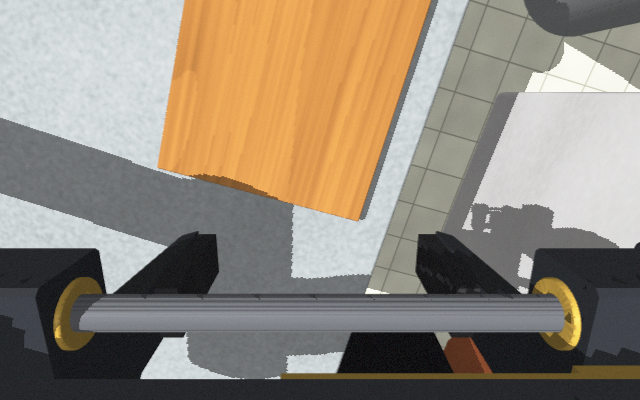

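```bash
cat > m1.py <<'E'
from h import *
for f in("scene0","side0"):
    p,d,c=load(f); hsv=cv2.cvtColor(p,cv2.COLOR_RGB2HSV)
    print(f)
    for nm,lo,hi in(("orange",(5,170,120),(14,255,255)),("red",(170,150,80),(180,255,255)),("blue",(105,150,60),(125,255,255)),("green",(60,150,40),(80,255,255)),("purple",(126,100,40),(150,255,255))):
        m=cv2.inRange(hsv,lo,hi)
        n,l,s,ce=cv2.connectedComponentsWithStats(m)
        for i in range(1,n):
            if 15<s[i,4]<1200:
                u,v=ce[i]; 
                print(nm,s[i],ce[i].round(1),'z.014:',onz(c,u,v,.014).round(4),'dep',dep(c,d,u,v).round(3))
sc=load("scene0");si=load("side0")
cv2.imwrite('pics/c1.png',np.vstack([cv2.resize(sc[0][210:280,340:500],(800,350),interpolation=cv2.INTER_CUBIC),cv2.resize(si[0][240:335,290:450],(400,238),interpolation=cv2.INTER_CUBIC) @np.eye(3) if 0 else cv2.resize(si[0][245:335,270:430],(800,250),interpolation=cv2.INTER_CUBIC)])[:,:,::-1])
E
python3 m1.py
```

```text
scene0
orange [457 235  25  10 105] [470.7 241.5] z.014: [0.3544 0.3601 0.014 ] dep [0.354 0.36  0.014]
orange [415 237  17  16  80] [421.8 246.1] z.014: [0.4424 0.2591 0.014 ] dep [0.443 0.259 0.014]
blue [362 237  22  15  96] [371.6 244.6] z.014: [0.5111 0.1468 0.014 ] dep [0.511 0.147 0.014]
green [457 270  22  12  67] [465.8 275.7] z.014: [0.475 0.389 0.014] dep [0.475 0.389 0.014]
purple [240 151  25  19 372] [251.9 160.4] z.014: [ 0.3939 -0.3612  0.014 ] dep [ 0.409 -0.346  0.029]
side0
orange [337 279  23  10 125] [345.8 284.9] z.014: [0.4293 0.2707 0.014 ] dep [0.429 0.271 0.014]
orange [366 301  22  20 138] [376.5 312.1] z.014: [0.3416 0.364  0.014 ] dep [0.341 0.361 0.012]
blue [317 251  21  11  88] [325.7 257.1] z.014: [0.4994 0.1552 0.014 ] dep [0.5   0.154 0.013]
green [321 309  13  11  46] [325.9 314.7] z.014: [0.4712 0.3946 0.014 ] dep [0.471 0.392 0.012]
purple [359 172  22  15 242] [369.6 179.4] z.014: [ 0.3863 -0.3597  0.014 ] dep [ 0.387 -0.334  0.028]
```

View pics/c1.png

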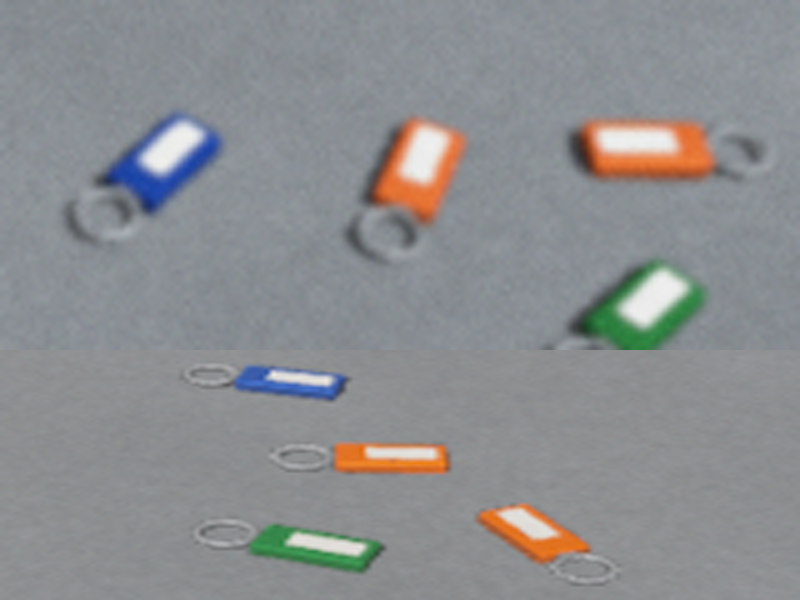

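Run:
```python
from h import *
sc=load("scene0");si=load("side0")
print([onz(sc[2],296,259,.012).round(3),onz(si[2],285,228,.012).round(3)], onz(sc[2],417.4,256.4,.007).round(3), onz(si[2],330.5,284,.007).round(3))
a=cv2.resize(sc[0][185:285,260:340],(400,500),interpolation=cv2.INTER_CUBIC)
b=cv2.resize(si[0][160:260,250:330],(400,500),interpolation=cv2.INTER_CUBIC)
cv2.imwrite('pics/c2.png',np.hstack([a,b])[:,:,::-1])
a=cv2.resize(sc[0][140:200,205:275],(400,343),interpolation=cv2.INTER_CUBIC)
b=cv2.resize(si[0][150:210,315:385],(400,343),interpolation=cv2.INTER_CUBIC)
cv2.imwrite('pics/c3.png',np.hstack([a,b])[:,:,::-1])
```

```text
[array([0.661, 0.01 , 0.012]), array([0.65 , 0.02 , 0.012])] [0.476 0.263 0.007] [0.473 0.266 0.007]
```

View pics/c2.png

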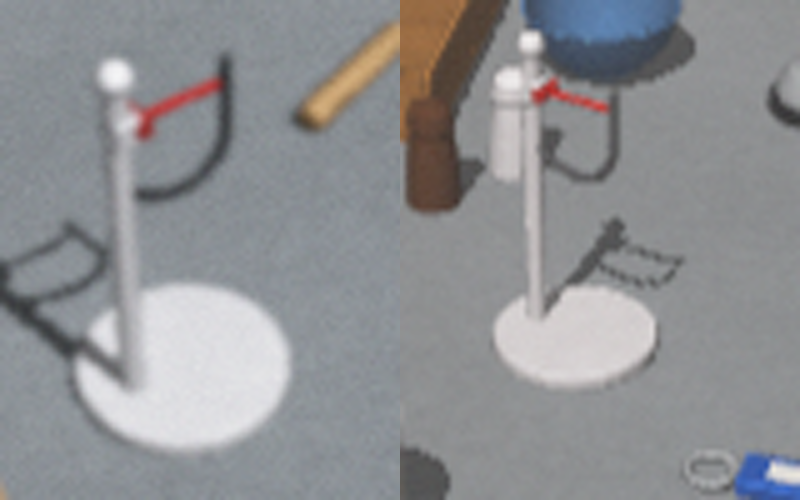

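View pics/c3.png

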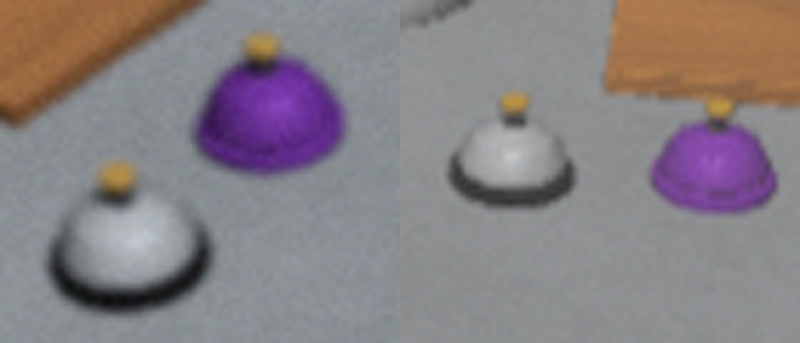

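Run:
```python
from h import *
print(env.calibration('scene').keys())
sc=load("scene0");si=load("side0")
for z in(sc,si):
    print(proj(z[2],[0,0,0]),proj(z[2],[0,0,.02]))
    print(proj(z[2],[.655,.015,.012]))
a=cv2.resize(sc[0][120:180,360:450],(450,300),interpolation=cv2.INTER_CUBIC)
b=cv2.resize(si[0][215:275,435:535],(450,300),interpolation=cv2.INTER_CUBIC)
cv2.imwrite('pics/c4.png',np.vstack([a,b])[:,:,::-1])
```

```text
dict_keys(['fx', 'fy', 'cx', 'cy', 'position', 'rotation'])
(np.float64(403.4794865751444), np.float64(143.16253797389564)) (np.float64(404.2259261982427), np.float64(138.33861375724473))
(np.float64(298.9789451940044), np.float64(258.19038222332415))
(np.float64(486.76773420187317), np.float64(246.75736980248308)) (np.float64(488.07279750015323), np.float64(241.66957883307057))
(np.float64(283.72859283570267), np.float64(226.95622904061813))
```

View pics/c4.png

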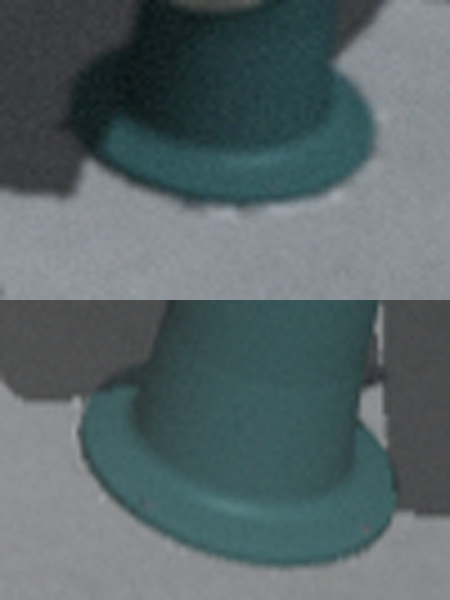

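```bash
cat >> h.py <<'E'
def to(*targets):
    o=env.get_obs(); R=RT(o['tcp_rot']); p=np.array(o['eef_pos'])
    yaw=np.degrees(np.arctan2(R[1,0],R[0,0])); print('t',o['clock'],'tcp',p.round(4),'yaw',yaw.round(2),'tilt z',R[:,2].round(4),'open',round(o['opening'],3),'F',o['wrist_force'].round(2))
    for t in targets:
        d=R.T@(np.array(t[:3])-p)*100; print(t,'->',d.round(2),'turn',round((yaw-t[3]+180)%360-180,2) if len(t)>3 else '')
E
python3 - <<'E'
from h import *
to((.43,-.3,.3,0),(.43,0.0,.3,0),(.37,.265,.3,0))
c=env.calibration('wrist'); print(RT(c['rotation']).round(3)); o=env.get_obs(); print(RT(o['tcp_rot']).T@(c['position']-o['eef_pos']), (RT(o['tcp_rot']).T@RT(c['rotation'])).round(3))
sc=load("scene0");si=load("side0")
# post base / tip / gate
print(onz(sc[2],260+132/5,185+383/5,.012).round(3),onz(si[2],250+135/5,160+315/5,.012).round(3))
print('tip',onz(sc[2],260+226/5,185+57/5,.201).round(3),onz(si[2],250+214/5,160+92/5,.201).round(3))
print('ball',onz(sc[2],260+116/5,185+75/5,.217).round(3),onz(si[2],250+131/5,160+43/5,.217).round(3))
print('bell',onz(sc[2],205+119/5.71,140+172/5.71,.062).round(3),onz(si[2],315+114/5.71,150+98/5.71,.062).round(3))
E
```

```text
t 0.15 tcp [ 0.1824 -0.6493  0.2487] yaw 15.69 tilt z [-4.0e-04  1.7e-03 -1.0e+00] open 1.001 F [-0.43  0.3   0.48]
(0.43, -0.3, 0.3, 0) -> [ 33.28 -26.95  -5.08] turn 15.69
(0.43, 0.0, 0.3, 0) -> [ 41.39 -55.83  -5.03] turn 15.69
(0.37, 0.265, 0.3, 0) -> [ 42.78 -82.97  -4.98] turn 15.69
[[ 0.27   0.928  0.258]
 [-0.963  0.26   0.071]
 [-0.001 -0.268  0.964]]
[ 0.06942711 -0.00041425 -0.13511179] [[-0.001  0.964  0.268]
 [ 1.     0.001 -0.   ]
 [-0.     0.268 -0.964]]
[ 0.682 -0.005  0.012] [ 0.682 -0.004  0.012]
tip [0.628 0.019 0.201] [0.623 0.021 0.201]
ball [ 0.681 -0.004  0.217] [ 0.68  -0.004  0.217]
bell [ 0.526 -0.346  0.062] [ 0.523 -0.347  0.062]
```

>>> arm_command(deltas=[[[5,-4,-2],6],[[10,-8,-4],12],[[15,-12,-5],15.7],[[20,-16,-5],15.7],[[25,-20,-5],15.7],[[29,-24,-5],15.7],[[33,-28,-5],15.7],[[35,-33,-5],15.7],[[37,-39,-5],15.7],[[38.5,-45,-5],15.7],[[40,-51,-5],15.7],[[41.4,-56,-5],15.7]])

```text
clock: 1.65
eef_pos: [0.429, 0.0033, 0.2996]
tcp_rot: [1.0, 0.0, 0.0, -0.0]
wrist_force: [0.4, -0.2, 0.7]
opening: 0.998
```

Run:
```python
from h import *
to((.43,.265,.25,0))
```

```text
t 1.65 tcp [0.429  0.0033 0.2996] yaw 0.02 tilt z [ 3.e-04  2.e-04 -1.e+00] open 0.998 F [ 0.4  -0.21  0.65]
(0.43, 0.265, 0.25, 0) -> [  0.11 -26.17   4.97] turn 0.02
```

>>> arm_command(deltas=[[[0,-6,1],0],[[0,-12,2],0],[[0,-18,3],0],[[0,-23,4],0],[[0,-26.2,5],0],[[0,-26.2,5],0]])

```text
clock: 2.4
eef_pos: [0.4287, 0.2646, 0.2483]
tcp_rot: [1.0, 0.002, -0.001, 0.001]
wrist_force: [-0.7, -0.2, 0.8]
opening: 1.001
```

Run:
```python
from h import *
p,d,c=snap('wrist','w1'); to()
hsv=cv2.cvtColor(p,cv2.COLOR_RGB2HSV); m=cv2.inRange(hsv,(3,120,100),(16,255,255))
m=cv2.morphologyEx(m,cv2.MORPH_CLOSE,np.ones((3,3)))
for k in cv2.findContours(m,cv2.RETR_EXTERNAL,cv2.CHAIN_APPROX_NONE)[0]:
    if cv2.contourArea(k)>800:
        r=cv2.minAreaRect(k); b=cv2.boxPoints(r); w=np.array([onz(c,u,v,.014) for u,v in b]); print(r,w.mean(0).round(4),[np.linalg.norm(w[i]-w[i-1]).round(4) for i in range(4)],[ (np.degrees(np.arctan2(*(w[i]-w[i-1])[1::-1]))).round(1) for i in range(4)])
```

```text
t 2.45 tcp [0.429  0.2635 0.2489] yaw 0.12 tilt z [-0.0016 -0.0013 -1.    ] open 0.999 F [ 0.55 -0.35  0.19]
((239.7882537841797, 233.9529266357422), (29.451454162597656, 57.829158782958984), 57.528804779052734) [0.3457 0.3498 0.014 ] [np.float64(0.0339), np.float64(0.0662), np.float64(0.0329), np.float64(0.0676)] [np.float64(27.1), np.float64(-56.9), np.float64(-150.6), np.float64(123.8)]
((324.5304870605469, 161.77439880371094), (60.40605163574219, 30.92083168029785), 83.6598129272461) [0.4263 0.2567 0.014 ] [np.float64(0.0641), np.float64(0.0315), np.float64(0.0639), np.float64(0.033)] [np.float64(6.1), np.float64(-83.6), np.float64(-172.6), np.float64(96.7)]
```

View pics/w1.png

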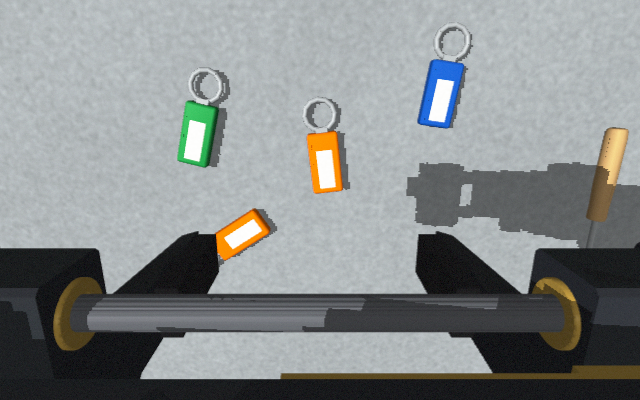

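Run:
```python
from h import *
p,d,c=load('w1'); print(onz(c,321,115,.007).round(4))
to((.427,.258,.12,6.4))
cv2.imwrite('pics/c5.png',cv2.resize(p[80:270,210:400],(570,570))[:,:,::-1])
```

```text
[0.4744 0.2606 0.007 ]
t 2.45 tcp [0.429  0.2635 0.2489] yaw 0.12 tilt z [-0.0016 -0.0013 -1.    ] open 0.999 F [ 0.55 -0.35  0.19]
(0.427, 0.258, 0.12, 6.4) -> [-0.18  0.54 12.89] turn -6.28
```

View pics/c5.png

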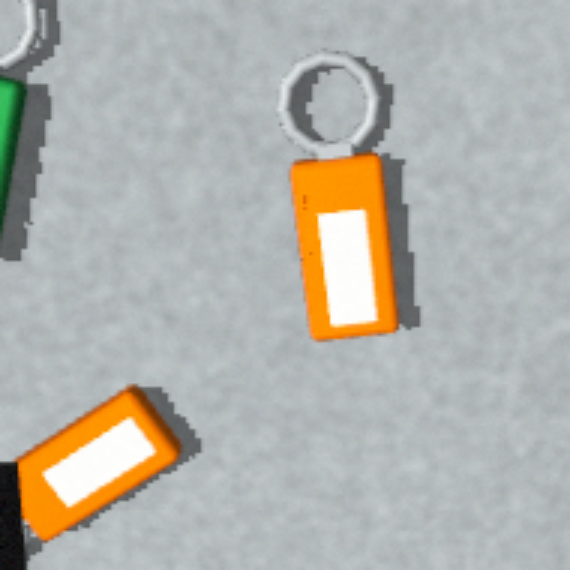

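Candidates for the orange tag: A at wrist pixel (324,162), y≈0.257, and B at (240,234), y≈0.350. A is farther to the robot's right and the crop confirms it, with its ring at (321,115). For the bell, the steel one at scene (226,171) is the target and the purple one at (252,160) is the decoy. I'll descend over A.

>>> arm_command(deltas=[[[0,0.3,4],-3],[[-0.1,0.5,8],-6.3],[[-0.2,0.5,11],-6.3],[[-0.2,0.5,12.9],-6.3],[[-0.2,0.5,12.9],-6.3]], gripper=0.25)

```text
clock: 3.08
eef_pos: [0.4268, 0.2563, 0.1195]
tcp_rot: [0.999, 0.054, -0.001, 0.001]
wrist_force: [-0.4, -0.2, 0.5]
opening: 0.749
```

Run:
```python
from h import *
p,d,c=snap('wrist','w2'); to()
hsv=cv2.cvtColor(p,cv2.COLOR_RGB2HSV); m=cv2.inRange(hsv,(3,120,100),(16,255,255))
m=cv2.morphologyEx(m,cv2.MORPH_CLOSE,np.ones((3,3)))
for k in cv2.findContours(m,cv2.RETR_EXTERNAL,cv2.CHAIN_APPROX_NONE)[0]:
    if cv2.contourArea(k)>800:
        r=cv2.minAreaRect(k); b=cv2.boxPoints(r); w=np.array([onz(c,u,v,.014) for u,v in b]); print(r,w.mean(0).round(4),[np.linalg.norm(w[i]-w[i-1]).round(4) for i in range(4)],[ (np.degrees(np.arctan2(*(w[i]-w[i-1])[1::-1]))).round(1) for i in range(4)])
```

```text
t 3.125 tcp [0.4277 0.257  0.1208] yaw 6.21 tilt z [-7.e-04 -7.e-04 -1.e+00] open 0.755 F [ 0.73 -0.    0.87]
```

View pics/w2.png

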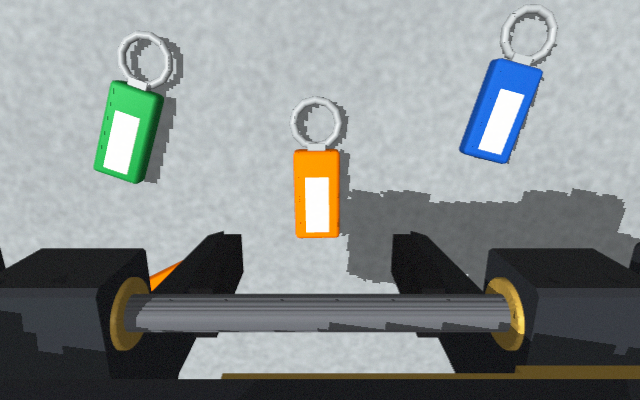

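Run:
```python
from h import *
p,d,c=load('w2'); hsv=cv2.cvtColor(p,cv2.COLOR_RGB2HSV); print(hsv[165,315])
m=cv2.inRange(hsv,(3,120,100),(22,255,255))
for k in cv2.findContours(m,cv2.RETR_EXTERNAL,cv2.CHAIN_APPROX_NONE)[0]:
    if cv2.contourArea(k)>800:
        r=cv2.minAreaRect(k); b=cv2.boxPoints(r); w=np.array([onz(c,u,v,.014) for u,v in b]); print(r,w.mean(0).round(4),[np.linalg.norm(w[i]-w[i-1]).round(4) for i in range(4)],[ (np.degrees(np.arctan2(*(w[i]-w[i-1])[1::-1]))).round(1) for i in range(4)])
print(onz(c,317,123,.007),dep(c,d,315,165))
to((.427,.257,.0145,6.2))
```

```text
[ 19 255 254]
((510.74322509765625, 311.5257568359375), (74.29550170898438, 25.119800567626953), 71.02959442138672) [0.3489 0.098  0.014 ] [np.float64(0.068), np.float64(0.0181), np.float64(0.0676), np.float64(0.0192)] [np.float64(29.7), np.float64(-61.9), np.float64(-149.3), np.float64(119.5)]
((316.0, 193.0), (88.0, 46.0), 90.0) [0.4268 0.2571 0.014 ] [np.float64(0.0637), np.float64(0.0309), np.float64(0.0637), np.float64(0.0331)] [np.float64(5.1), np.float64(-83.9), np.float64(-172.9), np.float64(96.1)]
[0.47504618 0.26160554 0.007     ] [0.44737548 0.260002   0.01346766]
t 3.125 tcp [0.4277 0.257  0.1208] yaw 6.21 tilt z [-7.e-04 -7.e-04 -1.e+00] open 0.755 F [ 0.73 -0.    0.87]
(0.427, 0.257, 0.0145, 6.2) -> [-6.000e-02 -1.000e-02  1.063e+01] turn 0.01
```

>>> arm_command(deltas=[[[-0.3,0,4.5],0],[[-0.5,0,8],0],[[-0.5,0,9.8],0],[[-0.5,0,10.6],0],[[-0.5,0,10.6],0]])

```text
clock: 3.75
eef_pos: [0.4236, 0.2578, 0.0155]
tcp_rot: [0.999, 0.055, 0.001, -0.0]
wrist_force: [0.8, -1.4, -0.0]
opening: 0.75
```

>>> arm_command(deltas=[[[0,0,0],0],[[0,0,0],0],[[0,0,0],0],[[0,0,0],0],[[0,0,0],0]], gripper=1, force=45)

```text
clock: 4.38
eef_pos: [0.423, 0.2578, 0.0151]
tcp_rot: [0.998, 0.055, 0.0, -0.0]
wrist_force: [-1.6, -0.8, 2.2]
opening: 0.357
```

Run:
```python
from h import *
to((.44,.25,.28,0),(.530,.062,.28,-23.6))
```

```text
t 4.375 tcp [0.423  0.2578 0.0151] yaw 6.29 tilt z [ 4.e-04  1.e-04 -1.e+00] open 0.357 F [-1.56 -0.76  2.17]
(0.44, 0.25, 0.28, 0) -> [  1.62   0.96 -26.49] turn 6.29
(0.53, 0.062, 0.28, -23.6) -> [  8.5   20.63 -26.49] turn 29.89
```

>>> arm_command(deltas=[[[0,0,-3],0],[[0,0,-8],0],[[0.5,1,-14],0],[[1,3,-20],6],[[2,6,-24.5],13],[[4,10,-26.5],20],[[6,14,-26.5],27],[[7.5,18,-26.5],29.9],[[8.5,20.6,-26.5],29.9],[[8.5,20.6,-26.5],29.9],[[8.5,20.6,-26.5],29.9]])

```text
clock: 5.75
eef_pos: [0.5293, 0.0627, 0.2793]
tcp_rot: [0.979, -0.205, -0.001, -0.0]
wrist_force: [-0.1, -0.1, -1.6]
opening: 0.357
```

Run:
```python
from h import *
p,d,c=snap('wrist','w3'); to()
```

```text
t 5.8 tcp [0.5292 0.063  0.2794] yaw -23.58 tilt z [-8.e-04  5.e-04 -1.e+00] open 0.355 F [-0.54  0.53 -0.35]
```

View pics/w3.png

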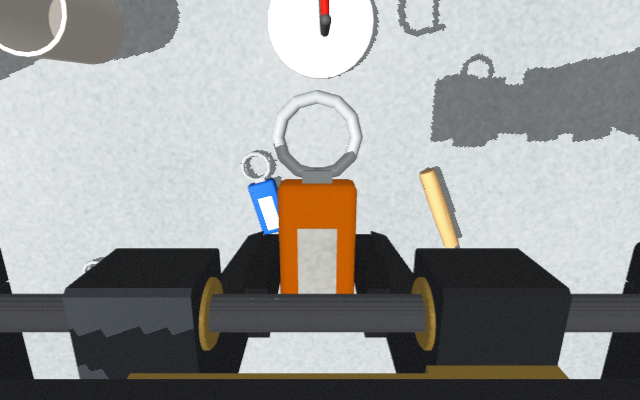

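Run:
```python
from h import *
p,d,c=load('w3')
hsv=cv2.cvtColor(p,cv2.COLOR_RGB2HSV)
cv2.imwrite('pics/c6.png',cv2.resize(p[0:180,220:420],(800,720),interpolation=cv2.INTER_NEAREST)[:,:,::-1])
print(d[8:36:2,318:334:2].round(3))
o=env.get_obs();R=RT(o['tcp_rot']);P=o['eef_pos']
# ring pixels by depth
reg=np.zeros(d.shape,bool); reg[85:185,265:370]=1
m=(reg&(d<.2)&(d>.1)).astype(np.uint8)
m[176:]=0
ys,xs=np.nonzero(m); pts=np.array([dep(c,d,u,v) for u,v in zip(xs,ys)]); t=(pts-P)@R*1000
print('ring tool mm min/max/med',t.min(0),t.max(0),np.median(t,0))
k=max(cv2.findContours(m,cv2.RETR_EXTERNAL,cv2.CHAIN_APPROX_NONE)[0],key=cv2.contourArea)
print(cv2.fitEllipse(k),cv2.minEnclosingCircle(k))
h=[kk for kk in cv2.findContours(m,cv2.RETR_CCOMP,cv2.CHAIN_APPROX_NONE)[0]]
for kk in h: 
  if len(kk)>40: print(cv2.fitEllipse(kk))
```

```text
[[0.256 0.255 0.205 0.205 0.204 0.205 0.366 0.365]
 [0.366 0.254 0.205 0.206 0.205 0.207 0.365 0.367]
 [0.366 0.254 0.206 0.206 0.205 0.207 0.366 0.367]
 [0.367 0.254 0.206 0.196 0.196 0.196 0.366 0.366]
 [0.367 0.252 0.196 0.195 0.195 0.195 0.367 0.368]
 [0.368 0.25  0.195 0.196 0.194 0.196 0.197 0.368]
 [0.368 0.199 0.196 0.195 0.195 0.196 0.197 0.369]
 [0.37  0.203 0.196 0.195 0.197 0.196 0.198 0.369]
 [0.369 0.208 0.198 0.197 0.198 0.198 0.209 0.369]
 [0.37  0.213 0.205 0.203 0.201 0.205 0.37  0.369]
 [0.371 0.219 0.211 0.207 0.208 0.213 0.371 0.37 ]
 [0.372 0.224 0.217 0.215 0.215 0.221 0.371 0.371]
 [0.372 0.23  0.225 0.221 0.224 0.229 0.372 0.372]
 [0.373 0.372 0.232 0.229 0.231 0.373 0.372 0.373]]
ring tool mm min/max/med [ 36.75473795 -18.17721942   2.5678818 ] [69.84214017 17.11819786 12.82244792] [54.14876632 -0.35057254  6.06001936]
((316.50244140625, 134.30975341796875), (86.78775787353516, 89.00534057617188), 90.66620635986328) ((316.5, 135.0), 45.53305435180664)
((316.50244140625, 134.30975341796875), (86.78775787353516, 89.00534057617188), 90.66620635986328)
((316.47430419921875, 135.5209197998047), (64.38592529296875, 64.72180938720703), 97.59020233154297)
```

View pics/c6.png

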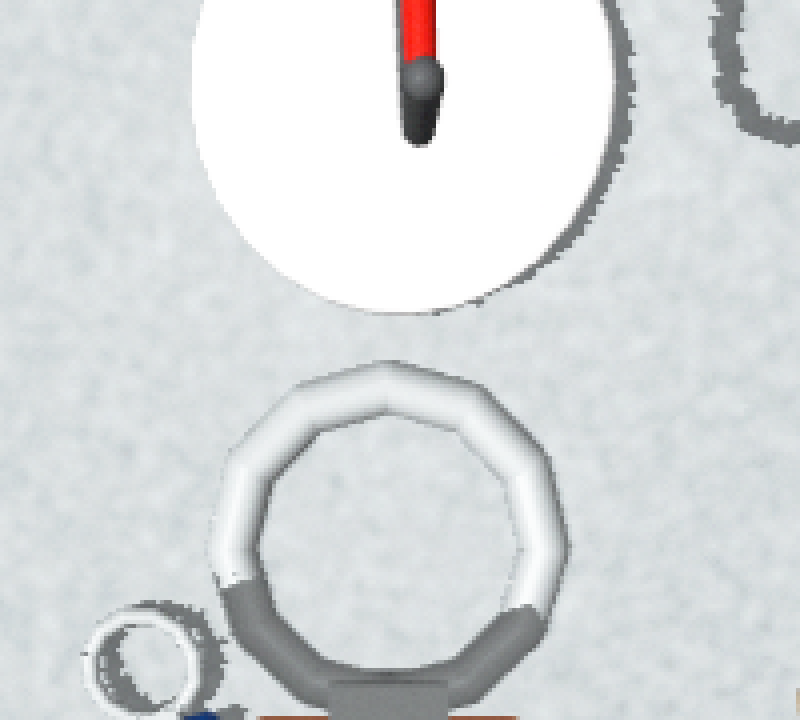

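Run:
```python
from h import *
p,d,c=load('w3'); o=env.get_obs();R=RT(o['tcp_rot']);P=o['eef_pos']
tip=onz(c,325.2,19.5,.200); eye=onz(c,316.5,135,P[2]-.008)
print(tip,eye,'tool mm',((tip-P)@R*1000).round(1),((eye-P)@R*1000).round(1))
for z in(.198,.201,.204): print(((onz(c,325.2,19.5,z)-P)@R*1000).round(1))
# gate direction
for v in (2,6,10):
    hs=cv2.cvtColor(p[v:v+1],cv2.COLOR_RGB2HSV)[0]; xs=np.nonzero((hs[:,1]>200)&((hs[:,0]<4)|(hs[:,0]>175))&(p[v,:,0]>100))[0]; xs=xs[(xs>300)&(xs<350)]; print(v,xs.mean(),((onz(c,xs.mean(),v,.188)-P)@R*1000).round(1))
# post from scene/side: 
print(((np.array([.681,-.004,.2])-P)@R*1000).round(1))
```

```text
[0.62570861 0.01627373 0.2       ] [0.57777177 0.04241709 0.27138694] tool mm [107.2   4.3  79.3] [52.7 -0.5  8. ]
[107.5   4.3  81.3]
[107.    4.2  78.3]
[106.5   4.2  75.3]
2 324.5 [118.4   4.1  91.3]
6 324.5 [116.4   4.1  91.3]
10 324.5 [114.3   4.1  91.3]
[166.    0.7  79.2]
```

>>> arm_command(deltas=[[[2.5,0.2,0],0],[[4.2,0.4,0.5],0],[[5.15,0.48,1.5],0],[[5.15,0.48,3],0],[[5.15,0.48,3],0],[[5.15,0.48,3],0]])

```text
clock: 6.55
eef_pos: [0.5746, 0.0374, 0.2494]
tcp_rot: [0.979, -0.205, -0.0, 0.0]
wrist_force: [-0.3, -0.0, 0.7]
opening: 0.362
```

Run:
```python
from h import *
p,d,c=snap('wrist','w4'); to()
cv2.imwrite('pics/c7.png',cv2.resize(p[0:240,180:460],(800,686),interpolation=cv2.INTER_NEAREST)[:,:,::-1])
```

```text
t 6.6 tcp [0.5749 0.0374 0.2499] yaw -23.6 tilt z [ 2.e-04  1.e-04 -1.e+00] open 0.357 F [-0.19 -0.31 -0.43]
```

View pics/c7.png

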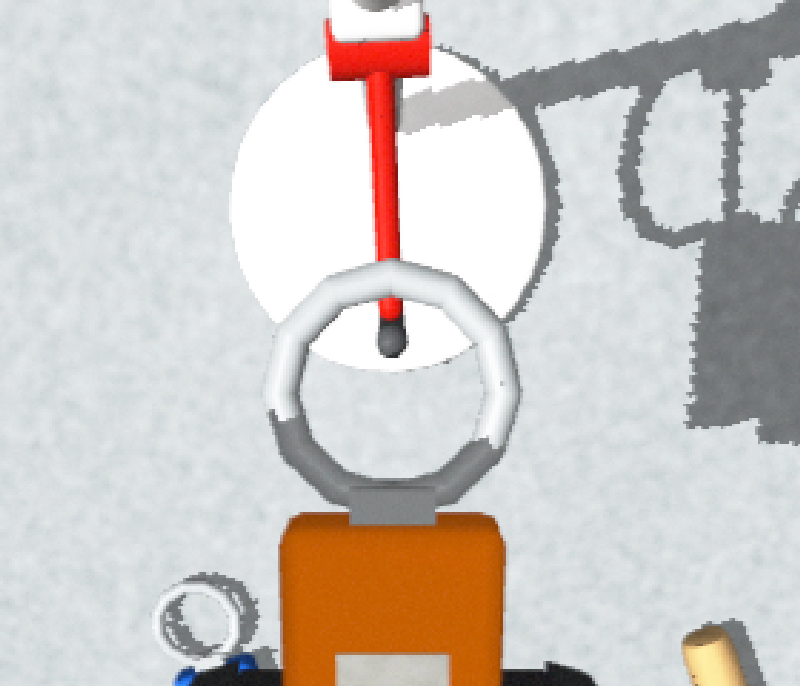

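Run:
```python
from h import *
p,d,c=load('w4'); o=env.get_obs();R=RT(o['tcp_rot']);P=o['eef_pos']
f=lambda u,v,z:((onz(c,180+u*.35,v*.35,z)-P)@R*1000).round(1)
print('tip',f(391,340,.199),'ring',f(393,386,P[2]-.008),'ringL/R',f(268,386,P[2]-.008),f(519,386,P[2]-.008),'gate hinge',f(379,62,.19),f(381,90,.188),f(389,290,.188),'post',f(378,0,.225))
```

```text
tip [55.4 -0.5 50.9] ring [52.3 -0.3  8. ] ringL/R [ 52.3 -17.5   8. ] [52.2 17.1  8. ] gate hinge [102.2  -2.6  59.9] [98.  -2.3 61.9] [63.7 -0.9 61.9] post [104.1  -2.4  24.9]
```

>>> arm_command(deltas=[[[0,0.16,0.5],-2],[[0,0.16,1.5],-2],[[0,0.16,2.5],-2],[[0,0.16,3.5],-2],[[0,0.16,4.5],-2],[[0,0.16,4.5],-2]])

```text
clock: 7.35
eef_pos: [0.5736, 0.0357, 0.2032]
tcp_rot: [0.982, -0.187, -0.001, 0.0]
wrist_force: [-0.0, -0.1, 0.1]
opening: 0.357
```

Run:
```python
from h import *
p,d,c=snap('wrist','w5'); to()
o=env.get_obs();R=RT(o['tcp_rot']);P=o['eef_pos']
cv2.imwrite('pics/c8.png',cv2.resize(p[0:240,180:460],(800,686),interpolation=cv2.INTER_NEAREST)[:,:,::-1])
```

```text
t 7.4 tcp [0.5741 0.0357 0.204 ] yaw -21.61 tilt z [-0.0013 -0.     -1.    ] open 0.362 F [-0.78  0.36 -0.27]
```

View pics/c8.png

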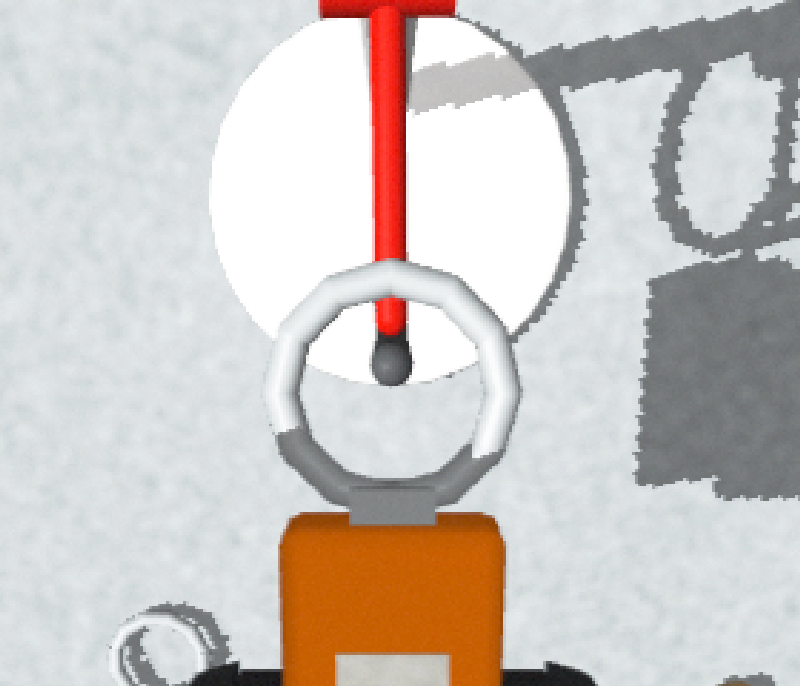

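>>> arm_command(deltas=[[[0.06,0,1],0],[[0.06,0,2],0],[[0.06,0,2.8],0],[[0.06,0,3.6],0],[[0.06,0,3.6],0]])

```text
clock: 8.02
eef_pos: [0.5736, 0.0356, 0.1672]
tcp_rot: [0.982, -0.188, -0.002, 0.0]
wrist_force: [-3.2, 0.7, -1.8]
opening: 0.359
```

Run:
```python
from h import *
p,d,c=snap('wrist','w6'); to()
q,_,_=snap('side','s6')
cv2.imwrite('pics/c9.png',np.hstack([cv2.resize(p[0:240,180:460],(400,343)),cv2.resize(q[150:220,240:320],(400,343))])[:,:,::-1])
```

```text
t 8.075 tcp [0.5737 0.0356 0.1676] yaw -21.62 tilt z [-3.3e-03  2.0e-04 -1.0e+00] open 0.359 F [-0.56  0.9   0.96]
```

View pics/c9.png

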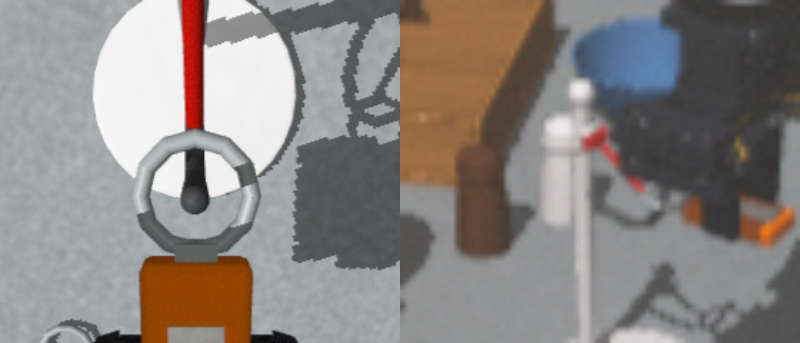

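>>> arm_command(deltas=[[[0,0,0.8],0],[[0,0,1.4],0],[[0,0,1.65],0],[[0,0,1.65],0],[[0,0,1.65],0]])

```text
clock: 8.75
eef_pos: [0.5752, 0.0355, 0.1524]
tcp_rot: [0.982, -0.188, 0.0, -0.0]
wrist_force: [0.9, -0.2, 0.1]
opening: 0.356
```

Run:
```python
from h import *
p,d,c=snap('wrist','w7'); to()
q,_,_=snap('side','s7')
r,_,_=snap('scene','sc7')
cv2.imwrite('pics/c10.png',np.hstack([cv2.resize(p[0:240,180:460],(400,343)),cv2.resize(q[150:220,240:320],(400,343))])[:,:,::-1])
cv2.imwrite('pics/c11.png',cv2.resize(r[170:260,240:360],(800,600))[:,:,::-1])
```

```text
t 8.8 tcp [0.5752 0.0355 0.1525] yaw -21.62 tilt z [ 6.e-04  0.e+00 -1.e+00] open 0.357 F [-0.72  0.26 -0.2 ]
```

View pics/c10.png

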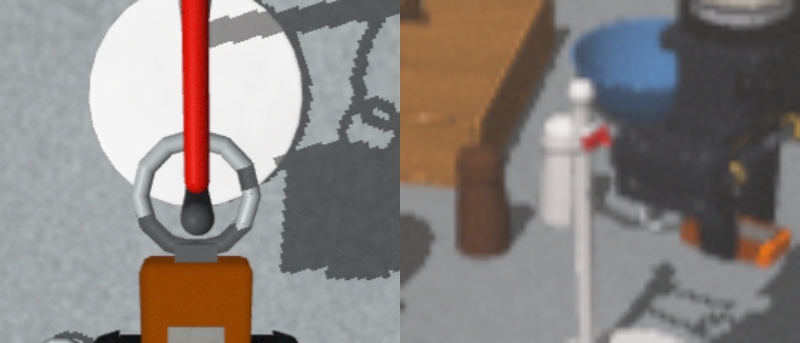

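View pics/c11.png

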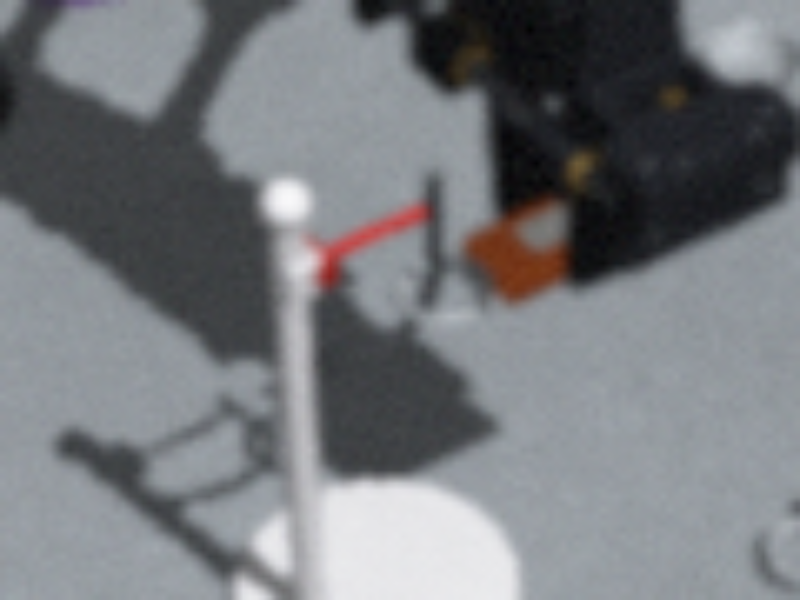

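>>> arm_command(deltas=[[[0,0,0],0],[[0,0,0],0],[[0,0,0],0],[[0,0,0],0]], gripper=0.2)

```text
clock: 9.4
eef_pos: [0.575, 0.0355, 0.1522]
tcp_rot: [0.982, -0.187, 0.0, 0.0]
wrist_force: [0.4, -0.0, -0.3]
opening: 0.787
```

Run:
```python
from h import *
p,d,c=snap('wrist','w8'); to()
q,_,_=snap('side','s8')
r,_,_=snap('scene','sc8')
cv2.imwrite('pics/c12.png',np.hstack([cv2.resize(p[0:240,180:460],(400,343)),cv2.resize(r[170:260,260:365],(400,343))])[:,:,::-1])
```

```text
t 9.45 tcp [0.575  0.0355 0.1523] yaw -21.61 tilt z [ 1.e-04  0.e+00 -1.e+00] open 0.794 F [ 0.32 -0.34  0.01]
```

View pics/c12.png

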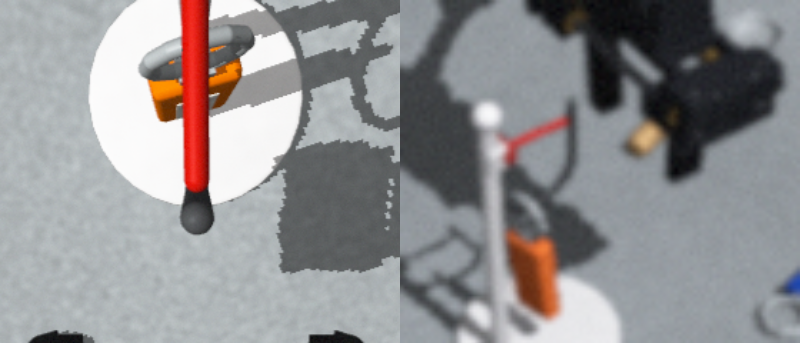

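>>> arm_command(deltas=[[[-3,0,0],0],[[-7,0,-2],0],[[-9,0,-7],0],[[-9,0,-10],0],[[-9,0,-10],0]])

```text
clock: 10.18
eef_pos: [0.4931, 0.069, 0.2556]
tcp_rot: [0.982, -0.187, 0.003, -0.001]
wrist_force: [0.4, -0.7, -0.7]
opening: 0.8
```

Run:
```python
from h import *
q,_,_=snap('side','s9')
r,_,_=snap('scene','sc9')
to((.50,-.346,.25,0),(.46,-.15,.25,0))
cv2.imwrite('pics/c13.png',np.hstack([cv2.resize(q[150:250,240:340],(400,400)),cv2.resize(r[180:280,250:350],(400,400))])[:,:,::-1])
```

```text
t 10.275 tcp [0.4911 0.0686 0.2518] yaw -21.61 tilt z [-1.e-04 -0.e+00 -1.e+00] open 0.8 F [ 0.45 -0.16  0.34]
(0.5, -0.346, 0.25, 0) -> [16.1  38.22  0.18] turn -21.61
(0.46, -0.15, 0.25, 0) -> [ 5.16 21.47  0.18] turn -21.61
```

View pics/c13.png

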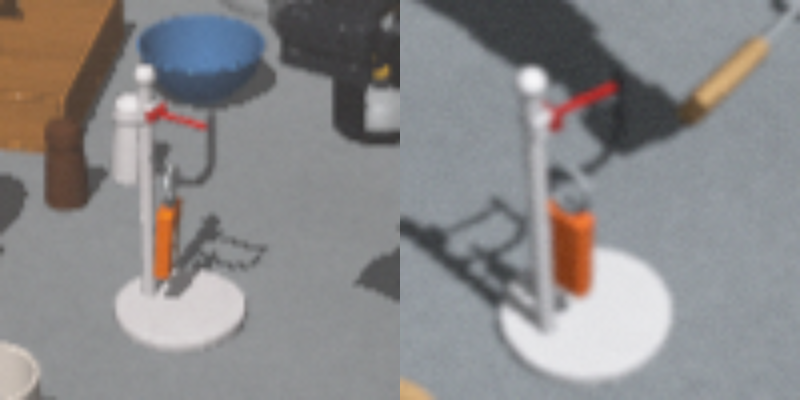

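The tag hangs inside the hook with the red gate closed: in the left half the gate is at (178,120) and the block at (167,240). Now the bell.

>>> arm_command(deltas=[[[1,4,0],-6],[[2,9,0],-14],[[3.5,14,0],-21.6],[[5,19,0],-21.6],[[8,24,0],-21.6],[[11,29,0],-21.6],[[13.5,34,0],-21.6],[[16.1,38.2,1],-21.6],[[16.1,38.2,3],-21.6],[[16.1,38.2,5],-21.6],[[16.1,38.2,5],-21.6],[[16.1,38.2,5],-21.6]], gripper=1)

```text
clock: 11.78
eef_pos: [0.5004, -0.3446, 0.2021]
tcp_rot: [1.0, 0.001, -0.0, -0.0]
wrist_force: [-0.1, -0.1, 0.1]
opening: 0.004
```

Run:
```python
from h import *
p,d,c=snap('wrist','w10')
to((.525,-.346,.1,0))
```

```text
t 11.825 tcp [ 0.5008 -0.345   0.203 ] yaw 0.06 tilt z [ 1.e-03 -6.e-04 -1.e+00] open 0.007 F [-0.42 -0.52  1.28]
(0.525, -0.346, 0.1, 0) -> [ 2.41  0.09 10.3 ] turn 0.06
```

View pics/w10.png

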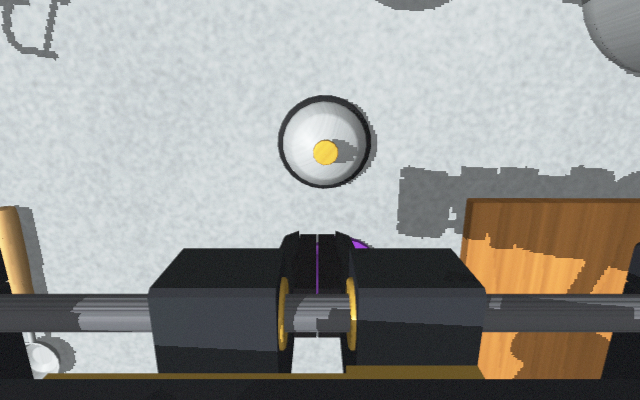

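Run:
```python
from h import *
p,d,c=load('w10'); hsv=cv2.cvtColor(p,cv2.COLOR_RGB2HSV)
m=cv2.inRange(hsv,(18,120,150),(32,255,255)); n,l,s,ce=cv2.connectedComponentsWithStats(m)
for i in range(1,n):
    if s[i,4]>100 and s[i,1]<200:
        u,v=ce[i]; T=onz(c,u,v,.062); print(s[i],T,dep(c,d,u,v)); to((T[0],T[1],.085,0))
```

```text
[314 140  24  25 474] [ 0.52476682 -0.35058418  0.062     ] [ 0.52494249 -0.35055836  0.06307585]
t 11.825 tcp [ 0.5008 -0.345   0.203 ] yaw 0.06 tilt z [ 1.e-03 -6.e-04 -1.e+00] open 0.007 F [-0.42 -0.52  1.28]
(np.float64(0.5247668205188869), np.float64(-0.3505841775906475), 0.085, 0) -> [ 2.39  0.55 11.8 ] turn 0.06
```

>>> arm_command(deltas=[[[1.5,0.3,4],0],[[2.4,0.5,8],0],[[2.4,0.5,11],0],[[2.4,0.5,12],0],[[2.4,0.5,12],0]])

```text
clock: 12.45
eef_pos: [0.5246, -0.3506, 0.0828]
tcp_rot: [1.0, 0.0, 0.0, 0.0]
wrist_force: [0.3, 0.7, -0.1]
opening: 0.007
```

Run:
```python
from h import *
to((.525,-.3495,.066,0))
q,_,_=snap('side','s11');r,_,_=snap('scene','sc11')
cv2.imwrite('pics/c14.png',np.hstack([cv2.resize(q[130:210,300:380],(400,400)),cv2.resize(r[130:210,190:270],(400,400))])[:,:,::-1])
```

```text
t 12.45 tcp [ 0.5246 -0.3506  0.0828] yaw 0.01 tilt z [ 3.e-04 -2.e-04 -1.e+00] open 0.007 F [ 0.32  0.74 -0.12]
(0.525, -0.3495, 0.066, 0) -> [ 0.04 -0.11  1.68] turn 0.01
```

View pics/c14.png

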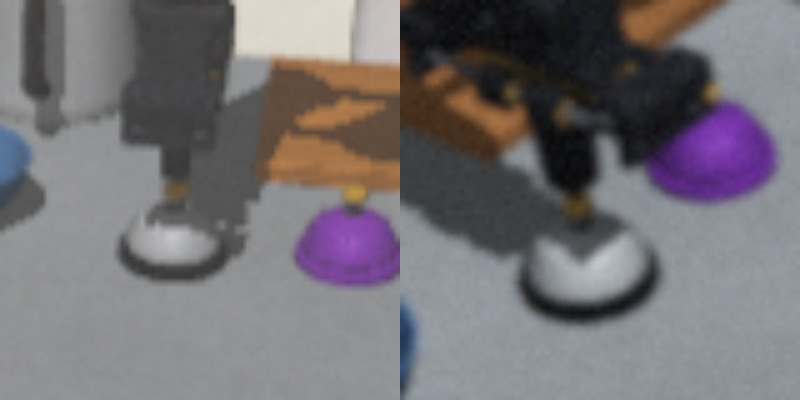

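Fingers are centred over the brass head: left half (176,190), right half (577,207). Pressing in steps.

>>> arm_command(deltas=[[[0,0,0.7],0],[[0,0,1.2],0],[[0,0,1.6],0],[[0,0,1.6],0]])

```text
clock: 13.05
eef_pos: [0.525, -0.3513, 0.0674]
tcp_rot: [1.0, -0.0, 0.001, 0.001]
wrist_force: [-0.9, 0.6, 6.1]
opening: 0.004
```

>>> arm_command(deltas=[[[0,0,0.15],0],[[0,0,0.3],0],[[0,0,0.3],0],[[0,0,0.3],0]])

```text
clock: 13.55
eef_pos: [0.5251, -0.3514, 0.0672]
tcp_rot: [1.0, -0.0, 0.001, 0.001]
wrist_force: [-5.6, 4.0, 19.8]
opening: 0.003
```

Extra travel barely moved the tool while the force rose to 20 N, so the plunger is at its stop. Lifting off.

>>> arm_command(deltas=[[[0,0,-1],0],[[0,0,-4],0],[[0,0,-9],0],[[0,0,-14],0],[[-3,0,-17],0],[[-6,0,-17],0],[[-6,0,-17],0],[[-6,0,-17],0]])

```text
clock: 14.55
eef_pos: [0.4644, -0.3506, 0.2325]
tcp_rot: [1.0, -0.0, -0.0, -0.0]
wrist_force: [-0.1, -0.3, -0.6]
opening: 0.005
```

Run:
```python
from h import *
q,_,_=snap('side','s12');r,_,_=snap('scene','sc12');w,d,c=snap('wrist','w12'); to()
hsv=cv2.cvtColor(w,cv2.COLOR_RGB2HSV)
m=cv2.inRange(hsv,(18,120,150),(32,255,255)); n,l,s,ce=cv2.connectedComponentsWithStats(m)
for i in range(1,n):
    if s[i,4]>100 and s[i,1]<200: print(s[i],dep(c,d,*ce[i]))
cv2.imwrite('pics/c15.png',np.hstack([cv2.resize(q[130:330,240:400],(400,500)),cv2.resize(r[140:280,200:312],(400,500))])[:,:,::-1])
```

```text
t 14.7 tcp [ 0.4648 -0.3505  0.2324] yaw 0.02 tilt z [-8.e-04  9.e-04 -1.e+00] open 0.004 F [-0.38  0.31 -0.09]
[307  92  23  24 427] [ 0.52456395 -0.35073931  0.06245481]
```

View pics/c15.png

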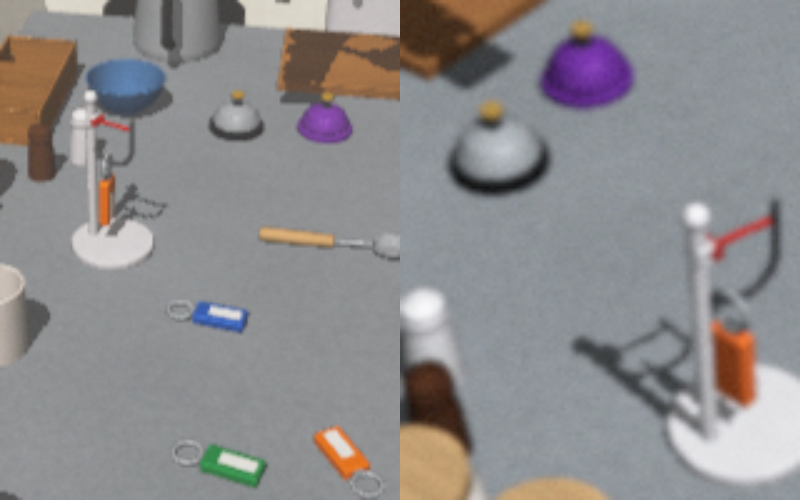

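View pics/sc12.png

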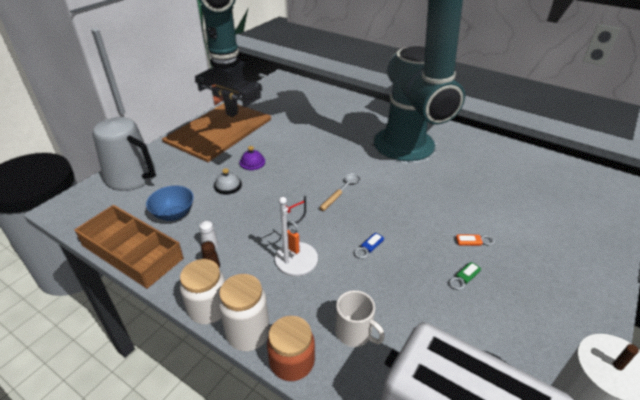

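Run:
```python
from h import *
P0=np.array([.6257,.0175]);y=np.radians(-21.3);D=np.array([np.cos(y),np.sin(y)])
for f in('s12','sc12','s9','sc9'):
    p,d,c=load(f);hsv=cv2.cvtColor(p,cv2.COLOR_RGB2HSV); m=cv2.inRange(hsv,(3,150,80),(18,255,255)); m[:, :255]=0;m[:,315:]=0;m[:190]=0;m[260:]=0
    n,l,s,ce=cv2.connectedComponentsWithStats(m)
    for i in range(1,n):
        if s[i,4]>20:
            ys,xs=np.nonzero(l==i); T=np.array([dep(c,d,u,v) for u,v in zip(xs,ys)]); t=np.median(T,0)
            print(f,s[i],t.round(3),T[:,2].min().round(3),T[:,2].max().round(3),'along from tip',((t[:2]-P0)@D).round(4),'perp',((t[:2]-P0)@[-D[1],D[0]]).round(4))
p,d,c=load('s12');q=load('sc12')[0]
cv2.imwrite('pics/c16.png',np.hstack([cv2.resize(p[160:230,260:316],(400,500),interpolation=cv2.INTER_CUBIC),cv2.resize(q[190:260,270:326],(400,500),interpolation=cv2.INTER_CUBIC)])[:,:,::-1])
```

```text
s12 [280 201   5  19  73] [0.66  0.019 0.08 ] 0.043 0.913 along from tip 0.0319 perp 0.0135
sc12 [288 231  11  22 174] [0.668 0.01  0.082] 0.049 0.108 along from tip 0.0424 perp 0.0087
s9 [279 202   5  18  70] [0.663 0.017 0.079] 0.045 0.106 along from tip 0.0354 perp 0.0131
sc9 [288 232  10  21 156] [0.671 0.01  0.082] 0.047 0.853 along from tip 0.0449 perp 0.0095
```

View pics/c16.png

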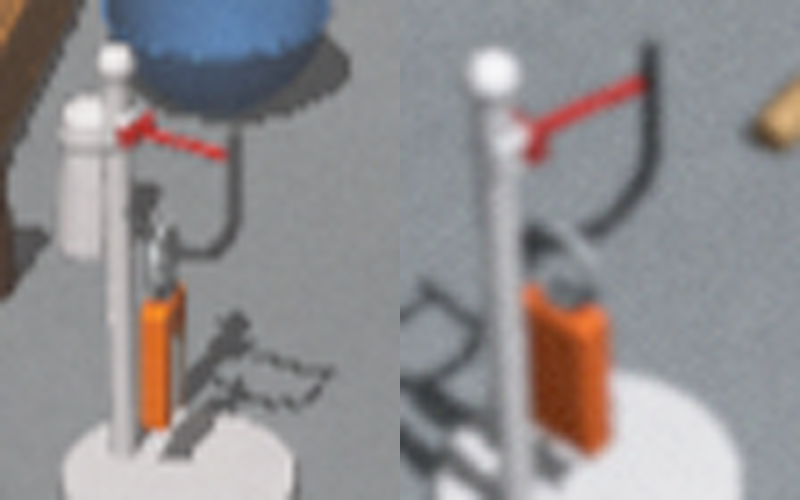

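The tag hangs free, but 5–10 mm along the wire from the seat. There's plenty of time, so I'll let it settle and look again.

>>> arm_command(deltas=[[[0,0,0],0],[[0,0,0],0],[[0,0,0],0],[[0,0,0],0],[[0,0,0],0],[[0,0,0],0],[[0,0,0],0],[[0,0,0],0],[[0,0,0],0],[[0,0,0],0],[[0,0,0],0],[[0,0,0],0]])

```text
clock: 16.2
eef_pos: [0.4643, -0.3508, 0.2332]
tcp_rot: [1.0, -0.0, -0.0, -0.0]
wrist_force: [0.2, -0.4, -0.7]
opening: 0.005
```

>>> arm_command(deltas=[[[0,0,0],0],[[0,0,0],0],[[0,0,0],0],[[0,0,0],0],[[0,0,0],0],[[0,0,0],0],[[0,0,0],0],[[0,0,0],0],[[0,0,0],0],[[0,0,0],0],[[0,0,0],0],[[0,0,0],0]])

```text
clock: 17.7
eef_pos: [0.4643, -0.3508, 0.2332]
tcp_rot: [1.0, -0.0, 0.0, -0.0]
wrist_force: [0.3, 0.2, 0.3]
opening: 0.005
```

Run:
```python
from h import *
P0=np.array([.6257,.0175]);y=np.radians(-21.3);D=np.array([np.cos(y),np.sin(y)])
for n_,f in(('side','s13'),('scene','sc13')):
    p,d,c=snap(n_,f);hsv=cv2.cvtColor(p,cv2.COLOR_RGB2HSV); m=cv2.inRange(hsv,(3,150,80),(18,255,255)); m[:, :255]=0;m[:,315:]=0;m[:190]=0;m[260:]=0
    n,l,s,ce=cv2.connectedComponentsWithStats(m)
    for i in range(1,n):
        if s[i,4]>20:
            ys,xs=np.nonzero(l==i); T=np.array([dep(c,d,u,v) for u,v in zip(xs,ys)]); t=np.median(T,0)
            print(f,s[i],t.round(3),T[:,2].min().round(3),T[:,2].max().round(3),'along from tip',((t[:2]-P0)@D).round(4))
to()
p=load('s13')[0];q=load('sc13')[0]
cv2.imwrite('pics/c17.png',np.hstack([cv2.resize(p[160:230,260:316],(400,500),interpolation=cv2.INTER_CUBIC),cv2.resize(q[190:260,270:326],(400,500),interpolation=cv2.INTER_CUBIC)])[:,:,::-1])
```

```text
s13 [280 201   5  19  73] [0.659 0.02  0.08 ] 0.044 0.107 along from tip 0.0307
sc13 [288 231  11  22 175] [0.668 0.011 0.082] 0.049 0.107 along from tip 0.0422
t 17.8 tcp [ 0.4643 -0.3508  0.2332] yaw -0.01 tilt z [ 1.e-04 -0.e+00 -1.e+00] open 0.006 F [-0.56 -0.29 -0.57]
```

View pics/c17.png

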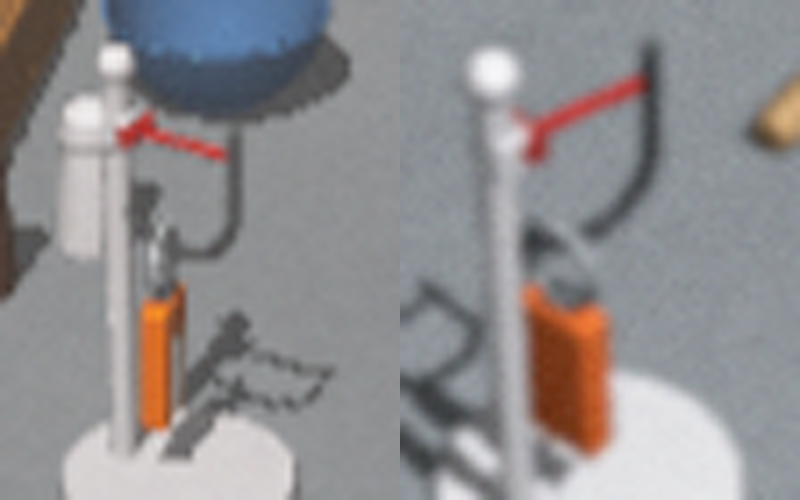

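```bash
python3 -c "
from rig import env
print(env.job_done())"
```

```text
the job is handed in; nothing more can be done
None
```

I clipped the orange tag onto the snap hook, then pressed the bell once it hung there, and handed the job in at about 17.8 s of the 51 s.

- **Tag:** I took the right-hand of the two orange tags. I lowered its ring over the hook tip and past the gate, saw the gate spring shut above it, and let go. It hangs block-down, with the gate closed and the gripper well clear.
- **Bell:** I pressed the steel bell's plunger to its stop. Pushing on moved it only 0.2 mm while the force rose from 6 to 20 N. After I lifted off, its top read 62.5 mm against 62 mm when up.
- **Other things:** the last full picture shows the other tags, the purple bell and the rest where they were.

One check was not quite as described. The tag came to rest, apparently by friction, roughly 5 to 17 mm from the hook's lowest point towards the post; the two cameras disagree. Its eye is about 5 mm higher than the nominal hanging height. It did not move further in 3 s of waiting, so I left it there. The early side and scene camera positions of the tag also differed from the wrist camera's by about 1 cm. I used the wrist camera's, and the grasp confirmed it.

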